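# Eject a crushed can from the spring can crusher

### The job

A crushed can is still inside the can crusher, held back by the upright gate pin. Pull the pin out and stand it in the white crock, then press the crusher's spring plunger fully down to its stop so that the ejector slides the can out to the side, and let the plunger rise again. Finally put the crushed can in the clear box, leaving the crock, the box and the other containers standing where they are.

Things in the scene. Friction and masses are not known exactly. Their poses are not given: they have to be found in the camera images.
- crusher: Fixed can crusher, front is -x of its frame. Origin on the table; in its frame the wooden base block spans x -90..100, y -205..125, z 0..45 mm. On it a covered channel along y (centre x -35, 68 mm wide inside, 92 mm outside, roof top z 100) ends open at y -65. An ejector plate in it, linked to the plunger, moves 2.4 mm to -y per mm of plunger travel and pushes the can out.
- apron (a point): Point on top of the base block (45 mm above the table) on the flat open apron beyond the channel's open end, at x -35, y -137 mm in the crusher's frame: about here the can's centre lies after a full stroke; it stays there when the plunger returns.
- shelf_edge (a point): Middle of the front edge, underside, of a small wooden shelf over the plunger, part of the crusher: x -10..98, y -2..122 mm in its frame, underside 305, top 320 mm above the table (lids on it reach 342 mm). It blocks a vertical tool over the plunger: press with the tool tilted along the plunger's axis, from the front.
- plunger_top (a point): Centre of the flat top of the plunger's round steel head (52 mm across, 14 mm thick); moves with it. At rest at x -41, y 60, z 217 mm in the crusher's frame. Its z axis points out of the head along the plunger's axis, which leans 28 degrees from vertical towards the front (-x of the crusher); press along -z of this point, forward and down.
- plunger (a joint): Travel of the plunger in m: 0 at rest (up), 0.045 at its stop. Spring: about 3 N at the start, 13 N at the stop; it returns by itself.
- gate_pin: Pin 200 mm long: steel rod 14 mm thick, its top 45 mm a plain wooden handle 22 mm thick. Origin: centre of its foot; z along it to the handle. About 110 g. It stands loosely upright (1 mm play) in a 40 mm deep hole in the crusher's base, at x -35, y -90 mm in the crusher's frame, handle 160 to 205 mm above the table.
- gate_pin_foot (a point): Centre of the foot end of the gate pin.
- gate_pin_grip (a point): Point on the pin's axis in its wooden handle, 178 mm above the foot: where to grip it.
- crushed_can: Flattened aluminium can: disc 60 mm across, 30 mm high, lying flat, 30 g. Origin: centre of its underside. It starts in the covered channel at x -35, y -30 mm of the crusher's frame, 45 mm above the table, behind the pin; it cannot be reached there.
- crock: White ceramic cup without a handle, 105 mm high, 90 mm across the rim, wall 5 mm, narrowing slightly to the foot, 600 g, loose. Origin: centre of its underside. A pin let go upright in it leans on the rim.
- clear_box: Open clear plastic box, 180 (x) by 160 (y) by 60 mm high, walls 4 mm, floor 4 mm, loose, 600 g. Origin: centre of its underside. Two steel bottle caps (30 mm across, 12 mm high) lie on its floor near the +x wall; the half towards -x is free.
- bottle: Green glass bottle, 66 mm across, 230 mm high, loose; origin centre of its underside. Leave it alone.
- yogurt_cup: White plastic yogurt cup, 72 mm across the rim, 85 mm high, loose; origin centre of its underside. Leave it alone.
- steel_lid: Flat steel lid, 90 mm across, 10 mm thick, lying loose; origin centre of its underside. Leave it alone.
- tin: Tin can, 74 mm across, 110 mm high, loose; origin centre of its underside. Leave it alone.
- jar: Glass jar, 76 mm across, 100 mm high, loose; origin centre of its underside. Leave it alone.

How it is judged:
On the way, in this order (a step that is already met when the one before it is completed fails the run):
1. the gate pin is pulled clear of its hole, its foot above the base block (z of gate_pin_foot in the frame of crusher above 0.05 m), for 0.1 s.
2. the pin stands in the crock, let go (horizontal distance between gate_pin_foot and crock below 0.045 m and z of gate_pin_foot in the frame of crock between -0.003 and 0.03 m and angle between gate_pin's own z axis and vertical below 0.9 rad and contact force between the fingers and gate_pin below 0.05 N and linear speed of gate_pin below 0.03 m/s), for 0.2 s.
3. the plunger is pressed to its stop (within 3 mm) and the can is out on the apron (value of joint plunger above 0.042 m and y of crushed_can in the frame of crusher below -0.12 m), for 0.1 s.
4. the crushed can is in the clear box, let go (x of crushed_can in the frame of clear_box between -0.084 and 0.084 m and y of crushed_can in the frame of clear_box between -0.074 and 0.074 m and z of crushed_can in the frame of clear_box between -0.005 and 0.04 m and contact force between the fingers and crushed_can below 0.05 N and linear speed of crushed_can below 0.03 m/s), for 0.2 s.
At the end, for the whole second after the job is handed in: The can rests in the clear box (origin within its walls, under 40 mm above its underside); the pin stands in the crock, foot under 30 mm up, leaning under 50 degrees; both let go, at rest. Plunger within 6 mm of rest. Crock and box upright (6 degrees) and within 40 mm of their starts (all of step 2 and all of step 4 and value of joint plunger below 0.006 m and angle between each of crock, clear_box's own z axis and vertical below 0.1 rad and distance of each of crock, clear_box from where it was at the start of the episode below 0.04 m); the robot touches nothing.
It fails at once if the bottle, yogurt cup, steel lid, tin or jar is moved by more than 40 mm or knocked over (distance of any of bottle, yogurt_cup, steel_lid, tin, jar from where it was at the start of the episode above 0.04 m or angle between any of bottle, yogurt_cup, steel_lid, tin, jar's own z axis and vertical above 0.5 rad).
It fails at once if the crock is knocked over (angle between crock's own z axis and vertical above 0.6 rad).
It also fails if it takes over 72 s, if anything falls off the work surface, if the arm or the gripper's body presses on something with over 40 N, if the wrist force passes 120 N, or if a joint passes its speed limit or range.

### The arm

A 7-joint arm with a two-finger parallel gripper is mounted at the origin on the work surface. World frame = base frame: x ahead of the robot, y to its left, z up, the work surface at z = 0. Lengths are in m, angles in rad, forces in N, time in s.
With the tool pointing down it reaches from about 0.35 to 0.775 m from the base axis. Payload 3.1 kg.
Tool frame: the origin (TCP) lies at the very end of the fingers, on their centre line; the grasp point (between the pads) lies 19 mm behind it; y points along the fingers, z is the direction in which the jaws open and shut, and the axes are right-handed (so a half turn about y gives the same grasp; the last joint's range is limited). The gripper opens to 85 mm and grips with 20 to 120 N. Pads are 22 mm wide; open, the fingers measure 114 mm over their backs; the gripper's body (76 mm by 85 mm) begins 54 mm behind the grasp point. The pads swing forward as they close: fully open they stand 13 mm farther back than shut.
Start: joints at [1.294, 0.311, 0.014, 1.512, -0.004, 1.319, -0.027], TCP at [0.128, -0.535, 0.231] pointing down, gripper open.
Joint ranges: [-2.7, 2.7], [-0.3, 1.91], [-1.27, 1.3], [0.12, 2.57], [-1.44, 4.58], [0.2, 2.03], [-3.05, 3.05]. Speed limits (rad/s): [2.79, 2.79, 3.14, 3.14, 3.14, 3.14, 3.14].

### API

Orientations are given as a 3x3 rotation matrix whose columns are the frame's x, y, z axes.
In Python, from workcell import r gives the robot as it stands.
- The arm moves only by the tool step_arm, never from a script. Its argument "rows" is a list that holds one entry, the list of rows, each a list of 5 numbers: the shift along the world's x, y, z in mm, then the turn about the world's z in rad, then the finger opening in mm, from 0 to 85.4. In form: [[[x, y, z, turn, jaw], ...]]. A call has 1 to 8 rows; each row shifts and turns the commanded pose from where the row before left it; what a row does not reach is not made up. A row lasts 1/12 s, in which the tool goes at most 41.7 mm and 7.16 degrees, less where a joint would pass 70% of its speed; a pose out of reach is approached as far as the arm can. A call is refused whole if a number of a shift passes 41.7 or a number of a turn 0.125, either way. A call with a gripper value outside its range is refused whole. The fingers move at their own pace and stop on an object; "grip_force" is the grip in N (left out, the last holds). Time passes only in rows, so rows that do not move let the fingers close. It gives the time, the measured TCP pose, the force and the opening at its end, in the units of the state.
- r.state(): the state, without advancing time (a new reading comes with each control period).
- r.grab_frame(name): name is "scene" or "top" or "wrist"; returns a dict with "frame" (400x640x3 uint8, blue, green, red), "depth" (400x640 float32, m along the optical axis (not along the pixel's ray), 0 where there is no reading), "fx", "fy", "cx", "cy" (pixels), "rvec" (rotation vector, rad) and "tvec" (3), from world to camera coordinates, as OpenCV has them; the wrist camera has in their place "mount" (4x4, takes a point from camera to tool coordinates, whose origin is the TCP and whose axes are the tool frame's). Camera axes: x right, y down, z forward; pixel columns grow to the right and rows downward; lengths in m; the calibration is good to about 2 mm. A picture is of the moment at which its call begins: read the wrist's pose just before it.
- r.close_job(): hands the job in, once; it reports no verdict.
Trained networks look in a picture, given as the dict that the camera call returned (one of the last four; its "shot" number tells which), for a name from the list of things; names that differ only in an ending like _2 or _b are one class to them, and where a whole thing is asked for, a point or a joint stands for the part that bears it (a point fixed in the world has none). Each returns a list of dicts, best first, with "score" (0 to 1); they miss things now and then, are a little off and sometimes report something else, mostly with a low value. They report only what shows in the picture. A call takes as long as a camera call.
- r.spot_in(picture, label): "point" ([column, row] as shares, 0 to 1, of the picture: columns of its width, rows of its height, amid what is visible of it).
The state is a dict: "clock": time; "q": joint angles; "joint_vel": joint speeds; "effort": joint torques, N m; "position": TCP position; "orientation": TCP orientation; "contact_force": force on the tool from outside, world axes, zero at the start; "torque": the same for the moment, N m; "width": finger opening in m.
Only numpy, scipy, OpenCV 4.12 (cv2) and the standard library are available. Lean on these libraries where they do the work, as an engineer would, in place of code of your own. Each camera call takes 0.05 s, during which the arm holds its last target.

## Working session

There is one attempt and no reset: what is moved stays moved. The work goes in short steps, Python scripts to look and compute and a tool call to move; the robot and the scene stay as the last step left them, time stands still between calls to the robot, and variables do not carry over. Pictures are saved under pics/ and viewed, and the job is handed in when it is done.

Besides the shell and the picture viewer there is one more tool, called after "Emit:" in YAML: its name, and indented under it one key for each argument. step_arm: Moves the arm, as the interface text tells. Its arguments: {"type":"object","properties":{"rows":{"type":"array","items":{"type":"array","items":{"type":"array","items":{"type":"number"}}}},"grip_force":{"type":"number"}},"required":["rows"]}

```bash
ls; mkdir -p pics; cat > h.py <<'E'
import numpy as np, cv2
from workcell import r
def cam(p):
    R=cv2.Rodrigues(np.array(p["rvec"],float))[0]; t=np.array(p["tvec"],float).ravel(); return R,t
def world(p,u,v,z=None,d=None):
    ray=np.array([(u-p["cx"])/p["fx"],(v-p["cy"])/p["fy"],1.])
    if "mount" in p:
        M=np.array(p["mount"]); s=r.state(); Rt=np.array(s["orientation"]); 
        Rw=Rt@M[:3,:3]; o=Rt@M[:3,3]+np.array(s["position"])
    else:
        R,t=cam(p); Rw=R.T; o=-R.T@t
    if z is not None: return o+Rw@ray*((z-o[2])/(Rw@ray)[2])
    if d is None: d=p["depth"][int(v),int(u)]
    return o+Rw@ray*d
def cloud(p):
    v,u=np.mgrid[0:400,0:640]; d=p["depth"]
    c=np.stack([(u-p["cx"])/p["fx"]*d,(v-p["cy"])/p["fy"]*d,d],-1)
    if "mount" in p:
        M=np.array(p["mount"]); s=r.state(); Rt=np.array(s["orientation"])
        w=(c@M[:3,:3].T+M[:3,3])@Rt.T+np.array(s["position"])
    else:
        R,t=cam(p); w=(c-t)@R
    w[d==0]=np.nan
    return w
E
python3 - <<'E'
from h import *
s=r.state(); print({k:np.round(v,3).tolist() for k,v in s.items()})
for n in ["scene","top"]:
    p=r.grab_frame(n); cv2.imwrite(f"pics/{n}0.png",p["frame"])
    R,t=cam(p); print(n,p["fx"],p["cx"],p["cy"],-R.T@t,R[2])
    for l in ["crusher","gate_pin","plunger_top","crock","clear_box","bottle","yogurt_cup","steel_lid","tin","jar","crushed_can"]:
        for q in r.spot_in(p,l)[:2]:
            u,v=q["point"][0]*640,q["point"][1]*400
            print(l,round(q["score"],2),round(u),round(v),np.round(world(p,u,v),3))
E
```

```text
pics
{'clock': 0.0, 'q': [1.294, 0.312, 0.014, 1.513, -0.004, 1.319, -0.027], 'joint_vel': [0.002, -0.001, -0.0, 0.002, 0.001, -0.0, 0.0], 'effort': [0.0, -37.991, 0.146, -23.059, 0.012, 0.013, -0.0], 'position': [0.128, -0.534, 0.23], 'orientation': [[-0.973, -0.001, 0.233], [-0.233, 0.002, -0.973], [0.0, -1.0, -0.002]], 'contact_force': [0.003, 0.494, 0.242], 'torque': [0.016, 0.057, -0.024], 'width': 0.086}
scene 415.97340384417186 313.81783303340666 194.88817294072584 [ 0.99947582 -0.49063039  0.98535446] [-0.44423284  0.48665824 -0.7522107 ]
crusher 0.74 342 222 [0.573 0.096 0.044]
crusher 0.65 290 325 [ 0.715 -0.254  0.156]
gate_pin 0.57 306 217 [ 0.537 -0.014  0.142]
gate_pin 0.34 311 228 [0.528 0.014 0.06 ]
plunger_top 0.73 339 168 [0.537 0.114 0.223]
crock 0.55 385 131 [0.407 0.545 0.001]
clear_box 0.86 182 321 [ 0.454 -0.383  0.004]
bottle 0.57 287 325 [ 0.709 -0.258  0.156]
yogurt_cup 0.55 261 379 [ 0.703 -0.348  0.006]
yogurt_cup 0.15 248 219 [ 0.395 -0.096  0.087]
steel_lid 0.61 318 170 [0.359 0.232 0.009]
tin 0.7 429 172 [0.664 0.391 0.086]
tin 0.52 340 170 [0.537 0.119 0.212]
jar 0.66 249 218 [ 0.397 -0.093  0.093]
crushed_can 0.47 314 228 [0.539 0.015 0.069]
crushed_can 0.23 339 222 [0.572 0.08  0.059]
top 373.69070532734787 314.7269623542762 201.01398286181714 [0.32088964 0.04278423 1.12312196] [ 0.221229   -0.02570004 -0.97488319]
crusher 0.94 287 194 [0.595 0.094 0.047]
gate_pin 0.48 246 278 [0.321 0.043 1.123]
plunger_top 0.77 266 204 [0.527 0.14  0.226]
crock 0.65 181 242 [0.485 0.422 0.01 ]
clear_box 0.82 454 224 [ 0.464 -0.401  0.004]
bottle 0.72 397 148 [ 0.67  -0.223  0.148]
yogurt_cup 0.63 429 143 [ 0.73  -0.367  0.004]
yogurt_cup 0.17 290 192 [0.6   0.086 0.044]
steel_lid 0.91 247 278 [0.362 0.231 0.011]
steel_lid 0.26 182 241 [0.488 0.419 0.009]
jar 0.7 354 270 [ 0.352 -0.071  0.101]
```

View pics/scene0.png

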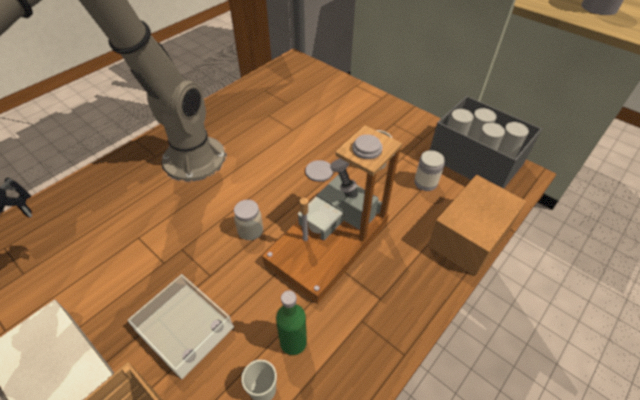

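View pics/top0.png

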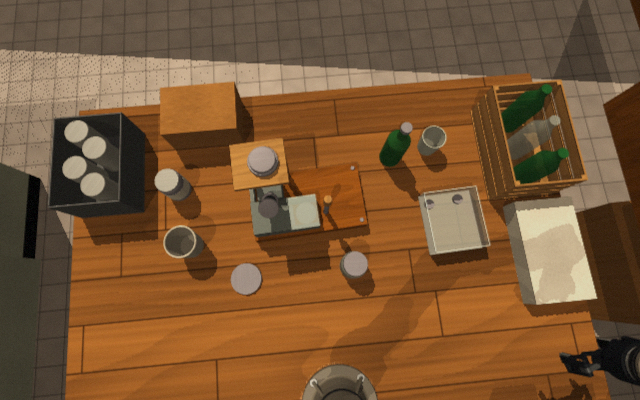

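```bash
python3 - <<'E'
from h import *
P={}
for n in ["top","scene"]:
    p=r.grab_frame(n); w=cloud(p); P[n]=w
    def sel(x0,x1,y0,y1,z0,z1):
        m=(w[...,0]>x0)&(w[...,0]<x1)&(w[...,1]>y0)&(w[...,1]<y1)&(w[...,2]>z0)&(w[...,2]<z1); return w[m]
    tab=sel(.2,.4,-.3,-.15,-.05,.05); print(n,"table z",np.median(tab[:,2]))
    b=sel(.4,.75,-.15,.3,.038,.055); print(n,"base",len(b),cv2.minAreaRect((b[:,:2]*1000).astype(np.float32)),np.median(b[:,2]), b.min(0),b.max(0))
    rf=sel(.4,.65,-.1,.3,.092,.110); 
    if len(rf)>5:print("roof",len(rf),cv2.minAreaRect((rf[:,:2]*1000).astype(np.float32)))
    pin=sel(.4,.65,-.1,.05,.12,.22); print("pin",len(pin),np.median(pin,0) if len(pin) else 0, pin[:12].round(3).tolist())
    hd=sel(.4,.65,.06,.2,.16,.25); print("head",len(hd),np.median(hd,0) if len(hd) else 0, hd.min(0) if len(hd) else 0, hd.max(0) if len(hd) else 0)
    sh=sel(.4,.8,.0,.3,.31,.328); print("shelf",len(sh),cv2.minAreaRect((sh[:,:2]*1000).astype(np.float32)) if len(sh) else 0)
    for nm,c,z in [("crock",(.44,.45),(.095,.112)),("jar",(.38,-.08),(.09,.11)),("tin",(.66,.42),(.1,.12)),("lid",(.36,.23),(.006,.014)),("bottle",(.69,-.24),(.2,.25)),("yog",(.7,-.35),(.075,.095)),("box",(.46,-.39),(.052,.067))]:
        q=sel(c[0]-.13,c[0]+.13,c[1]-.13,c[1]+.13,*z)
        print(nm,len(q), (cv2.minAreaRect((q[:,:2]*1000).astype(np.float32)),np.round((q.min(0)+q.max(0))/2,3)) if len(q)>3 else "")
    img=p["frame"]
    crop=img[120:300,140:380] if n=="top" else img[120:310,220:460]
    cv2.imwrite(f"pics/{n}_crop.png",cv2.resize(crop,None,fx=3.2,fy=3.1))
E
```

```text
top table z -0.0002872017420549908
top base 3743 ((568.3152465820312, 38.376434326171875), (191.24176025390625, 329.5057373046875), 3.1680054664611816) 0.044839623665265387 [ 0.46402849 -0.13110743  0.03827741] [0.67139667 0.19761576 0.05498843]
roof 1484 ((531.161376953125, 42.51249694824219), (316.21270751953125, 189.39459228515625), 74.77467346191406)
pin 92 [ 0.52652358 -0.01224907  0.20257502] [[0.541, -0.009, 0.202], [0.54, -0.011, 0.203], [0.539, -0.013, 0.207], [0.539, -0.016, 0.207], [0.539, -0.019, 0.206], [0.538, -0.006, 0.205], [0.538, -0.008, 0.203], [0.537, -0.011, 0.204], [0.537, -0.013, 0.206], [0.536, -0.016, 0.206], [0.536, -0.018, 0.206], [0.536, -0.021, 0.206]]
head 413 [0.52327577 0.13563352 0.21603656] [0.49623183 0.0828697  0.1605383 ] [0.64795601 0.1614127  0.22975374]
shelf 1819 ((601.6668090820312, 140.6055908203125), (109.60423278808594, 124.17804718017578), 3.157768487930298)
crock 254 (((472.800048828125, 394.00714111328125), (88.81596374511719, 87.34053802490234), 86.30950927734375), array([0.473, 0.394, 0.103]))
jar 607 (((430.84765625, -30.507736206054
[... 2044 characters left out ...]
5932617188, 420.0447998046875), (240.69473266601562, 200.50486755371094), 89.8716812133789), array([0.689, 0.42 , 0.11 ]))
lid 438 (((360.72662353515625, 228.35470581054688), (253.10687255859375, 253.69894409179688), 0.5353527069091797), array([0.36 , 0.228, 0.01 ]))
bottle 243 (((695.8154296875, -236.6700439453125), (28.08258819580078, 30.411556243896484), 41.282649993896484), array([ 0.696, -0.236,  0.218]))
yog 373 (((708.416748046875, -310.489990234375), (71.30542755126953, 169.35110473632812), 12.198626518249512), array([ 0.717, -0.307,  0.085]))
box 759 (((471.9870910644531, -390.2998352050781), (183.03564453125, 160.48802185058594), 2.142470121383667), array([ 0.473, -0.39 ,  0.059]))
```

View pics/top_crop.png

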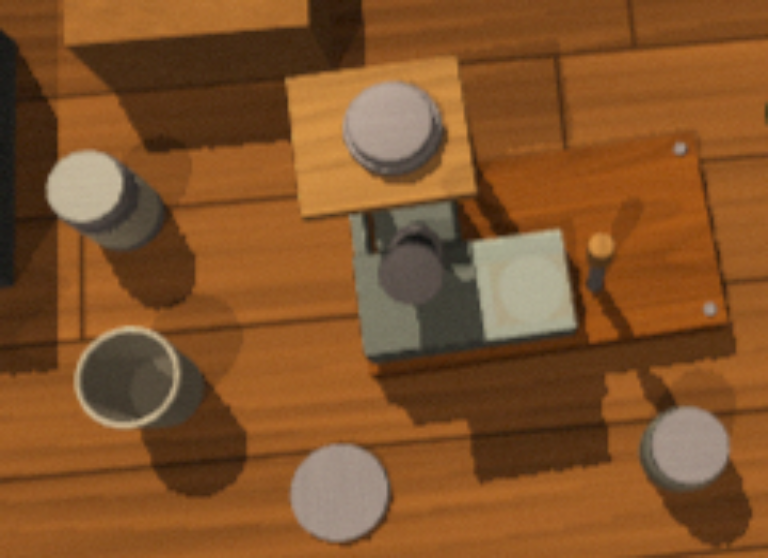

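View pics/scene_crop.png

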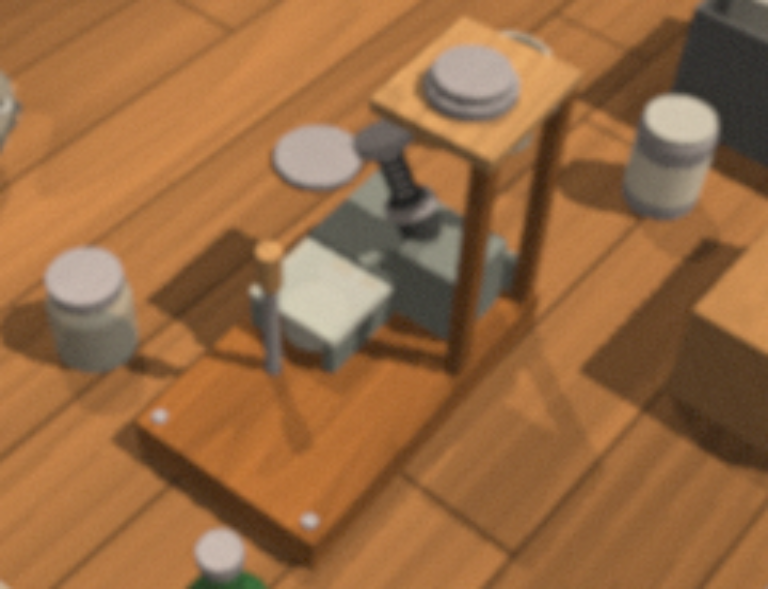

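Emit:
step_arm:
  rows:
    - [[20, 26, 3, 0, 85], [20, 26, 3, 0, 85], [20, 26, 3, 0, 85], [20, 26, 3, 0, 85], [20, 26, 3, 0, 85], [20, 26, 3, 0, 85], [20, 26, 3, 0, 85], [20, 26, 3, 0, 85]]
  grip_force: 40

```text
clock: 1.97
position: [0.2887, -0.3255, 0.2557]
orientation: [[-0.973, 0.0, 0.233], [-0.233, -0.001, -0.973], [-0.0, -1.0, 0.001]]
contact_force: [1.5, 0.3, -0.1]
width: 0.0852
```

```bash
python3 - <<'E'
from h import *
p=r.grab_frame("wrist"); print(np.round(p["mount"],3)); print(r.state()["q"], r.state()["clock"])
E
```

```text
[[-0.001  0.948  0.319 -0.082]
 [ 0.    -0.319  0.948 -0.144]
 [ 1.     0.001  0.    -0.   ]
 [ 0.     0.     0.     1.   ]]
[ 0.97005772  0.06580776 -0.19019999  1.7490389   0.00655069  1.32680468
 -0.5455878 ] 2.0167
```

Emit:
step_arm:
  rows:
    - [[20, 26, 0, 0, 85], [20, 26, 0, 0, 85], [20, 26, 0, 0, 85], [20, 26, 0, 0, 85], [20, 26, 0, 0, 85], [20, 26, 0, 0, 85], [20, 26, 0, 0, 85], [20, 26, 0, 0, 85]]

```text
clock: 2.68
position: [0.4488, -0.1179, 0.2556]
orientation: [[-0.973, 0.001, 0.232], [-0.232, -0.0, -0.973], [-0.001, -1.0, 0.001]]
contact_force: [0.0, -0.5, -0.6]
width: 0.0848
```

Emit:
step_arm:
  rows:
    - [[20, 26, 0, 0, 85], [20, 26, 0, 0, 85], [20, 26, 0, 0, 85], [20, 26, 0, 0, 85], [0, 0, 0, 0, 85]]

```text
clock: 3.1
position: [0.5306, -0.0068, 0.2552]
orientation: [[-0.97, 0.003, 0.243], [-0.243, 0.007, -0.97], [-0.004, -1.0, -0.006]]
contact_force: [-0.5, 0.4, 1.5]
width: 0.0847
```

```bash
python3 - <<'E'
from h import *
s=r.state(); p=r.grab_frame("wrist"); w=cloud(p); cv2.imwrite("pics/w1.png",p["frame"]); print(s["clock"],s["position"],s["q"])
m=(w[...,2]>.16)&(w[...,2]<.22)&(abs(w[...,0]-.53)<.05)&(abs(w[...,1]+.014)<.05)
q=w[m]; print(len(q)); 
print(q.min(0),q.max(0),np.median(q[q[:,2]>.2],0) if len(q) else 0)
E
```

```text
3.1 [ 0.53064266 -0.00681684  0.25520505] [ 0.39213761  0.30097897 -0.52928771  1.50702652  0.14656934  1.3714902
 -1.4713394 ]
969
[ 0.52075794 -0.02838993  0.16351237] [ 0.54203275 -0.00699273  0.20749727] [ 0.53262954 -0.01733435  0.20546769]
```

View pics/w1.png

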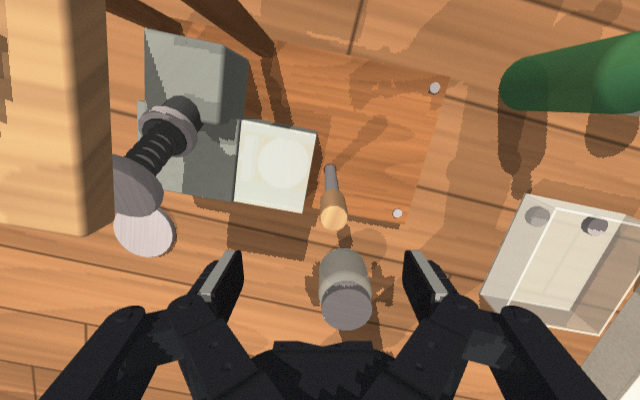

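Emit:
step_arm:
  rows:
    - [[0, 0, -8, 0, 70], [0, 0, -8, 0, 70], [0, 0, -8, 0, 70], [0, 0, 0, 0, 70], [0, 0, 0, 0, 70]]

```text
clock: 3.57
position: [0.527, -0.0162, 0.2304]
orientation: [[-0.973, -0.002, 0.231], [-0.231, -0.001, -0.973], [0.002, -1.0, 0.0]]
contact_force: [1.3, -0.2, 0.3]
width: 0.0697
```

```bash
python3 - <<'E'
from h import *
s=r.state(); p=r.grab_frame("wrist"); w=cloud(p); print(s["clock"],s["position"],s["orientation"],s["width"])
m=(w[...,2]>.16)&(w[...,2]<.22)&(abs(w[...,0]-.53)<.05)&(abs(w[...,1]+.014)<.05)
q=w[m]; print(len(q)); t=q[q[:,2]>.203]
print(t.min(0),t.max(0),np.median(t,0))
E
```

```text
3.5667 [ 0.52696903 -0.01622059  0.23037555] [[-9.73008013e-01 -2.13351328e-03  2.30761466e-01]
 [-2.30760668e-01 -6.16349780e-04 -9.73010347e-01]
 [ 2.21816028e-03 -9.99997534e-01  1.07382326e-04]] 0.06970492194121573
1263
[ 0.52327623 -0.02403523  0.20301398] [ 0.54469299 -0.00276192  0.20856947] [ 0.53442844 -0.01329362  0.20642599]
```

Emit:
step_arm:
  rows:
    - [[5, 2, 0, 0, 70], [0, 0, -11, 0, 70], [0, 0, -11, 0, 70], [0, 0, -11, 0, 70], [0, 0, -11, 0, 70], [0, 0, -11, 0, 70], [0, 0, -11, 0, 70], [0, 0, 0, 0, 70]]

```text
clock: 4.28
position: [0.5308, -0.0132, 0.1621]
orientation: [[-0.973, -0.006, 0.233], [-0.233, 0.0, -0.973], [0.006, -1.0, -0.001]]
contact_force: [0.1, 0.1, -0.7]
width: 0.07
```

Emit:
step_arm:
  rows:
    - [[0, 0, 0, 0, 0], [0, 0, 0, 0, 0], [0, 0, 0, 0, 0], [0, 0, 0, 0, 0], [0, 0, 0, 0, 0], [0, 0, 0, 0, 0], [0, 0, 0, 0, 0], [0, 0, 0, 0, 0]]
  grip_force: 40

```text
clock: 4.95
position: [0.5337, -0.0131, 0.1662]
orientation: [[-0.973, 0.002, 0.233], [-0.233, -0.0, -0.973], [-0.002, -1.0, 0.001]]
contact_force: [-0.1, -0.4, 4.7]
width: 0.0212
```

Emit:
step_arm:
  rows:
    - [[0, 0, 12, 0, 0], [0, 0, 18, 0, 0], [0, 0, 20, 0, 0], [0, 0, 20, 0, 0], [0, 0, 20, 0, 0], [0, 0, 20, 0, 0], [0, 0, 20, 0, 0], [0, 0, 20, 0, 0]]

```text
clock: 5.62
position: [0.5322, -0.0127, 0.3153]
orientation: [[-0.972, -0.002, 0.233], [-0.233, 0.0, -0.972], [0.002, -1.0, -0.001]]
contact_force: [0.3, 1.3, -1.3]
width: 0.0212
```

Emit:
step_arm:
  rows:
    - [[-10, 0, 0, 0, 0], [-20, 0, 0, 0, 0], [-20, 5, 0, 0, 0], [-20, 10, 0, 0, 0], [-20, 15, 0, 0, 0], [-20, 20, 0, 0, 0], [-15, 20, 0, 0, 0], [-5, 20, 0, 0, 0]]

```text
clock: 6.28
position: [0.4001, 0.0781, 0.3147]
orientation: [[-0.973, -0.002, 0.233], [-0.233, -0.001, -0.973], [0.003, -1.0, 0.001]]
contact_force: [0.4, 0.9, -0.7]
width: 0.0214
```

```bash
python3 - <<'E'
from h import *
s=r.state(); print(s["clock"],s["position"],s["contact_force"],s["width"],s["q"])
for n in ["scene","top"]:
  p=r.grab_frame(n); cv2.imwrite(f"pics/{n}2.png",p["frame"])
w=cloud(p)
m=(w[...,2]>.09)&(w[...,2]<.115)&(abs(w[...,0]-.473)<.07)&(abs(w[...,1]-.394)<.07)
q=w[m]; print(len(q),cv2.minEnclosingCircle((q[:,:2]*1000).astype(np.float32)),q.min(0),q.max(0))
E
```

```text
6.2833 [0.40011918 0.07805491 0.31469776] [ 0.36564984  0.85105101 -0.72935151] 0.021413535147999676 [ 0.37842113  0.00334873 -0.6089951   1.67190326  0.00267954  1.46959886
 -1.56674846]
291 ((473.39288330078125, 394.2744140625), 45.55130386352539) [0.42866935 0.35019617 0.0901106 ] [0.51746985 0.43886466 0.10928544]
```

View pics/scene2.png

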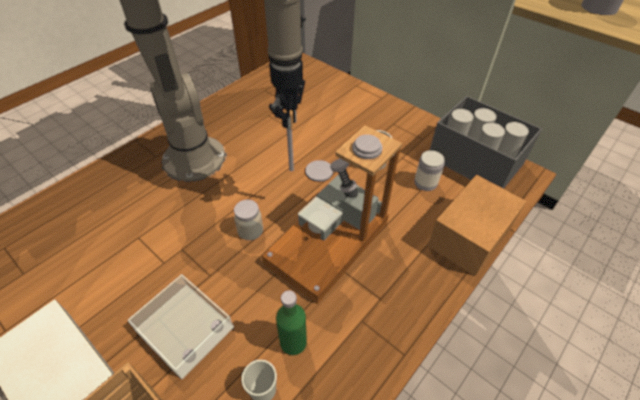

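Emit:
step_arm:
  rows:
    - [[0, 22, 0, 0, 0], [0, 22, 0, 0, 0], [0, 22, 0, 0, 0], [0, 22, 0, 0, 0], [0, 22, 0, 0, 0], [0, 22, 0, 0, 0], [0, 22, 0, 0, 0], [0, 22, 0, 0, 0]]

```text
clock: 7.05
position: [0.4032, 0.2532, 0.3144]
orientation: [[-0.973, -0.001, 0.232], [-0.231, -0.001, -0.973], [0.002, -1.0, 0.001]]
contact_force: [-0.8, 0.4, -1.2]
width: 0.021
```

Emit:
step_arm:
  rows:
    - [[12, 20, 0, 0, 0], [12, 20, 0, 0, 0], [12, 20, 0, 0, 0], [12, 20, 0, 0, 0], [12, 20, 0, 0, 0], [8, 20, 0, 0, 0], [5, 20, 0, 0, 0], [0, 0, 0, 0, 0]]

```text
clock: 7.72
position: [0.4757, 0.3964, 0.3124]
orientation: [[-0.972, -0.004, 0.236], [-0.236, 0.001, -0.972], [0.004, -1.0, -0.002]]
contact_force: [0.1, 0.5, -1.4]
width: 0.0211
```

```bash
python3 - <<'E'
from h import *
s=r.state(); p=r.grab_frame("wrist"); w=cloud(p); cv2.imwrite("pics/w3.png",p["frame"]); print(s["clock"],s["position"],s["q"],s["joint_vel"])
m=(w[...,2]>.095)&(w[...,2]<.115)&(abs(w[...,0]-.473)<.06)&(abs(w[...,1]-.394)<.06)
q=w[m]; print(len(q),cv2.minEnclosingCircle((q[:,:2]*1000).astype(np.float32)),q.min(0),q.max(0))
E
```

```text
7.7167 [0.47565118 0.39642997 0.31237673] [-0.29025359  0.53720501 -0.76530779  1.10959129  0.35839903  1.62400746
 -2.29327749] [ 0.04393739 -0.05227666 -0.00073309  0.055169   -0.01118279  0.03988414
  0.02321831]
962 ((475.36083984375, 391.5306091308594), 44.65024185180664) [0.43160816 0.34711347 0.09503664] [0.51960838 0.43572846 0.10868313]
```

View pics/w3.png

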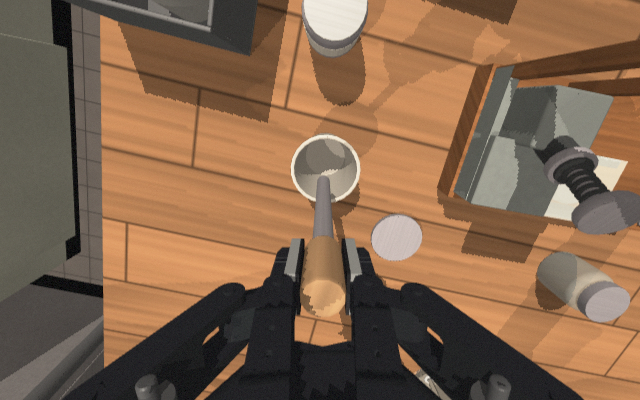

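Emit:
step_arm:
  rows:
    - [[-2, -3, -17, 0, 0], [0, 0, -17, 0, 0], [0, 0, -17, 0, 0], [0, 0, -17, 0, 0], [0, 0, -17, 0, 0], [0, 0, -17, 0, 0], [0, 0, -17, 0, 0], [0, 0, -8, 0, 0]]

```text
clock: 8.43
position: [0.4738, 0.3869, 0.1854]
orientation: [[-0.973, -0.003, 0.231], [-0.231, -0.005, -0.973], [0.004, -1.0, 0.004]]
contact_force: [0.4, -0.5, -2.2]
width: 0.0209
```

Emit:
step_arm:
  rows:
    - [[0, 0, -4, 0, 0], [0, 0, -3, 0, 0], [0, 0, 0, 0, 0]]

```text
clock: 8.68
position: [0.4743, 0.3897, 0.1814]
orientation: [[-0.973, 0.0, 0.232], [-0.232, -0.0, -0.973], [-0.0, -1.0, 0.0]]
contact_force: [-0.4, 0.4, -1.0]
width: 0.0208
```

Emit:
step_arm:
  rows:
    - [[0, 0, -4, 0, 0], [0, 0, -3, 0, 0], [0, 0, -2, 0, 0], [0, 0, 0, 0, 0]]

```text
clock: 9.02
position: [0.4739, 0.39, 0.172]
orientation: [[-0.973, -0.0, 0.233], [-0.233, -0.0, -0.973], [0.0, -1.0, 0.0]]
contact_force: [0.1, 0.1, -2.4]
width: 0.0208
```

Emit:
step_arm:
  rows:
    - [[0, 0, -2, 0, 0], [0, 0, -2, 0, 0], [0, 0, 0, 0, 0]]

```text
clock: 9.27
position: [0.4738, 0.3899, 0.1679]
orientation: [[-0.973, -0.001, 0.233], [-0.233, -0.001, -0.973], [0.001, -1.0, 0.0]]
contact_force: [0.4, 0.3, -1.6]
width: 0.0209
```

Emit:
step_arm:
  rows:
    - [[0, 0, 0, 0, 45], [0, 0, 0, 0, 85], [0, 0, 0, 0, 85], [0, 0, 0, 0, 85], [0, 0, 6, 0, 85], [0, 0, 15, 0, 85], [0, 0, 20, 0, 85], [0, 0, 20, 0, 85]]

```text
clock: 9.93
position: [0.4738, 0.3899, 0.2301]
orientation: [[-0.973, -0.001, 0.233], [-0.233, -0.0, -0.973], [0.001, -1.0, 0.0]]
contact_force: [0.5, 0.9, -0.2]
width: 0.0846
```

Emit:
step_arm:
  rows:
    - [[0, 0, 25, 0, 85], [0, 0, 25, 0, 85], [0, 0, 25, 0, 85], [0, 0, 20, 0, 85], [0, 0, 0, 0, 85]]

```text
clock: 10.35
position: [0.4748, 0.3921, 0.3302]
orientation: [[-0.973, 0.007, 0.233], [-0.233, 0.007, -0.973], [-0.008, -1.0, -0.006]]
contact_force: [-0.1, 0.1, 0.6]
width: 0.0853
```

```bash
python3 - <<'E'
from h import *
s=r.state(); print(s["clock"],s["position"],s["contact_force"],s["width"],s["q"])
p=r.grab_frame("top"); cv2.imwrite(f"pics/top4.png",cv2.resize(p["frame"][120:320,60:380],None,fx=2.4,fy=2.4))
p=r.grab_frame("wrist"); cv2.imwrite(f"pics/w4.png",p["frame"])
E
```

```text
10.35 [0.47477162 0.39213143 0.3302493 ] [-0.09439794  0.08933015  0.593021  ] 0.08528980410903354 [-0.28339036  0.51809616 -0.76990379  1.09310131  0.35431757  1.64462847
 -2.28853956]
```

View pics/top4.png

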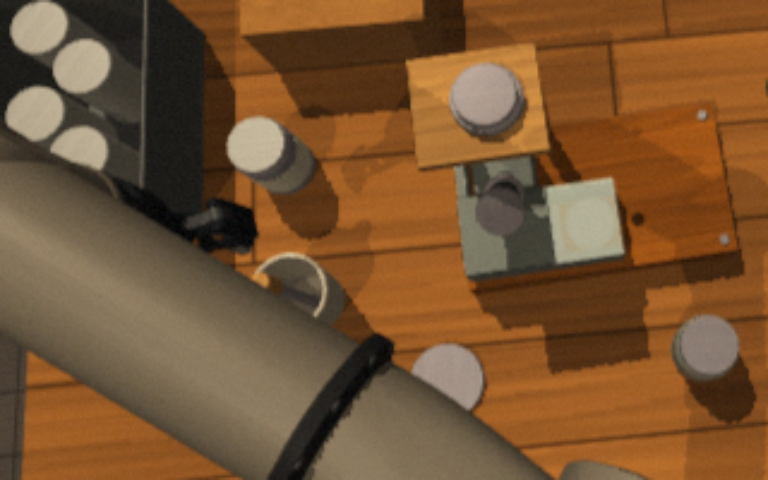

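View pics/w4.png

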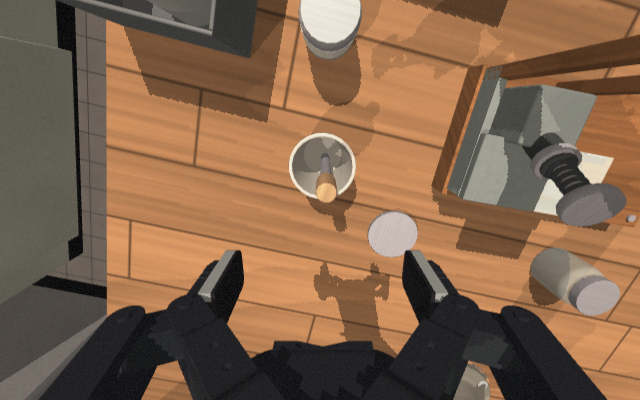

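Emit:
step_arm:
  rows:
    - [[-2, -20, 0, 0.1, 85], [-2, -20, 0, 0.1, 85], [-2, -20, 0, 0.1, 85], [-2, -20, 0, 0.1, 85], [-2, -20, 0, 0.1, 85], [-2, -20, 0, 0.1, 85], [0, -20, 0, 0.1, 85], [0, -20, 0, 0.1, 85]]

```text
clock: 11.12
position: [0.4612, 0.2285, 0.3229]
orientation: [[-0.506, -0.002, 0.862], [-0.862, -0.002, -0.506], [0.003, -1.0, -0.001]]
contact_force: [-0.7, 0.6, 0.2]
width: 0.0851
```

Emit:
step_arm:
  rows:
    - [[0, -20, 0, 0.1, 85], [0, -20, 0, 0.1, 85], [0, -20, 0, 0.1, 85], [0, -20, 0, 0.1, 85], [0, -20, 0, 0.1, 85], [0, 0, 0, 0.09, 85], [0, 0, 0, 0, 85], [0, 0, 0, 0, 85]]

```text
clock: 11.78
position: [0.4614, 0.1299, 0.3234]
orientation: [[0.052, -0.002, 0.999], [-0.999, 0.0, 0.052], [-0.0, -1.0, -0.002]]
contact_force: [0.5, -0.2, 0.2]
width: 0.0849
```

```bash
python3 - <<'E'
from h import *
s=r.state(); print(s["clock"],s["position"],s["orientation"],s["q"])
p=r.grab_frame("wrist"); cv2.imwrite(f"pics/w5.png",p["frame"]); w=cloud(p)
print(np.round(w[300:400:8,200],3).tolist())
# fingers in tool frame
Rt=np.array(s["orientation"]); t=(w-np.array(s["position"]))@Rt
m=(abs(t[...,0])<.02)&(t[...,1]>-.06)&(t[...,1]<.02)&(abs(t[...,2])<.08)
q=t[m]; print(len(q))
for a in np.arange(-.06,.02,.005):
    k=q[(q[:,1]>a)&(q[:,1]<a+.005)]
    if len(k): print(round(a,3),len(k),np.round([k[:,2].min(),k[:,2][k[:,2]<0].max() if (k[:,2]<0).any() else 0,k[:,2][k[:,2]>0].min() if (k[:,2]>0).any() else 0,k[:,2].max()],3))
E
```

```text
11.7833 [0.46139211 0.12987893 0.32341542] [[ 5.16141281e-02 -1.88253819e-03  9.98665328e-01]
 [-9.98667094e-01  3.43942065e-05  5.16142842e-02]
 [-1.31514163e-04 -9.99998227e-01 -1.87825372e-03]] [ 0.56032894  0.27806807 -1.10299043  1.48227241  0.24671926  1.5341053
 -0.48472161]
[[0.416, 0.141, 0.381], [0.417, 0.141, 0.385], [0.419, 0.14, 0.389], [0.42, 0.141, 0.392], [0.425, 0.147, 0.402], [0.426, 0.147, 0.404], [0.427, 0.146, 0.407], [0.428, 0.145, 0.409], [0.429, 0.146, 0.411], [0.43, 0.147, 0.414], [0.43, 0.144, 0.414], [0.425, 0.129, 0.405], [0.425, 0.126, 0.406]]
5504
-0.06 772 [-0.072 -0.042  0.042  0.07 ]
-0.055 698 [-0.054 -0.042  0.042  0.054]
-0.05 655 [-0.056 -0.042  0.042  0.056]
-0.045 771 [-0.056 -0.042  0.042  0.056]
-0.04 669 [-0.056 -0.042  0.042  0.056]
-0.035 617 [-0.056 -0.042  0.042  0.057]
-0.03 562 [-0.056 -0.042  0.042  0.057]
-0.025 454 [-0.056 -0.042  0.042  0.056]
-0.02 280 [-0.049 -0.042  0.042  0.049]
-0.015 26 [-0.043 -0.042  0.043  0.043]
```

View pics/w5.png

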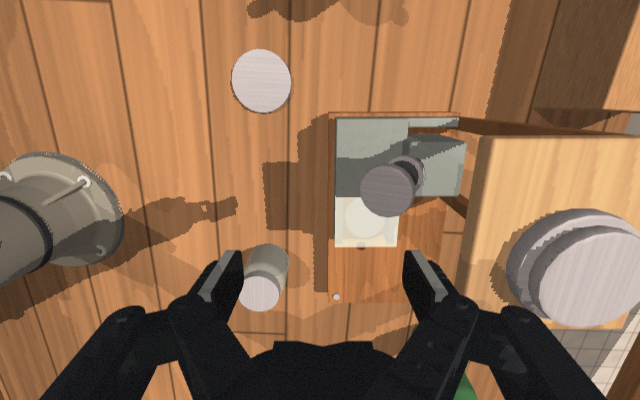

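```bash
python3 - <<'E'
from h import *
s=r.state()
p=r.grab_frame("wrist"); w=cloud(p)
Rt=np.array(s["orientation"]); t=(w-np.array(s["position"]))@Rt
m=(abs(t[...,0])<.045)&(t[...,1]>-.16)&(t[...,1]<.0)&(abs(t[...,2])<.12)
q=t[m]
for a in np.arange(-.15,-.01,.01):
    k=q[(q[:,1]>a)&(q[:,1]<a+.01)]
    if len(k): print(round(a,3),len(k),np.round([k[:,2].min(),k[:,2].max()],3))
m=(w[...,2]>.19)&(w[...,2]<.24)&(abs(w[...,0]-.517)<.04)&(abs(w[...,1]-.136)<.04)
q=w[m]; print(q.min(0),q.max(0),np.median(q,0))
# plane fit
c=q.mean(0);u,sv,vt=np.linalg.svd(q-c);print(c,vt[2],sv)
E
```

```text
-0.11 5 [-0.016  0.017]
-0.1 7134 [-0.071  0.072]
-0.09 12472 [-0.073  0.073]
-0.08 8341 [-0.074  0.074]
-0.07 7318 [-0.074  0.075]
-0.06 1457 [-0.071  0.073]
-0.05 1431 [-0.056  0.057]
-0.04 1289 [-0.057  0.057]
-0.03 1146 [-0.056  0.12 ]
-0.02 1717 [-0.049  0.12 ]
[0.49724142 0.11149265 0.20519293] [0.54586806 0.16233888 0.23074051] [0.52080286 0.13882205 0.21949037]
[0.52061059 0.13850511 0.2191216 ] [-0.44333348  0.00760995  0.89632445] [0.63156464 0.61034683 0.07670598]
```

Emit:
step_arm:
  rows:
    - [[2, 4, -17, 0, 85], [0, 0, -18, 0, 85], [0, 0, -18, 0, 85], [0, 0, -18, 0, 85], [0, 0, -18, 0, 85], [0, 0, -14, 0, 85], [0, 0, -10, 0, 85], [0, 0, 0, 0, 85]]

```text
clock: 12.55
position: [0.4624, 0.1341, 0.2092]
orientation: [[0.055, -0.004, 0.998], [-0.998, -0.001, 0.055], [0.001, -1.0, -0.004]]
contact_force: [0.1, -0.4, -0.3]
width: 0.0848
```

Emit:
step_arm:
  rows:
    - [[0, 0, -3, 0, 85], [0, 0, -3, 0, 85], [0, 0, -2, 0, 85], [0, 0, 0, 0, 85]]

```text
clock: 12.88
position: [0.4642, 0.1342, 0.2035]
orientation: [[0.054, 0.001, 0.999], [-0.999, 0.0, 0.054], [-0.0, -1.0, 0.001]]
contact_force: [-0.2, -0.6, 0.9]
width: 0.085
```

```bash
python3 - <<'E'
from h import *
p=r.grab_frame("wrist"); cv2.imwrite(f"pics/w6.png",p["frame"])
p=r.grab_frame("scene"); cv2.imwrite(f"pics/s6.png",cv2.resize(p["frame"][60:300,220:480],None,fx=2.4,fy=2.4))
E
```

```text
(no output)
```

View pics/w6.png

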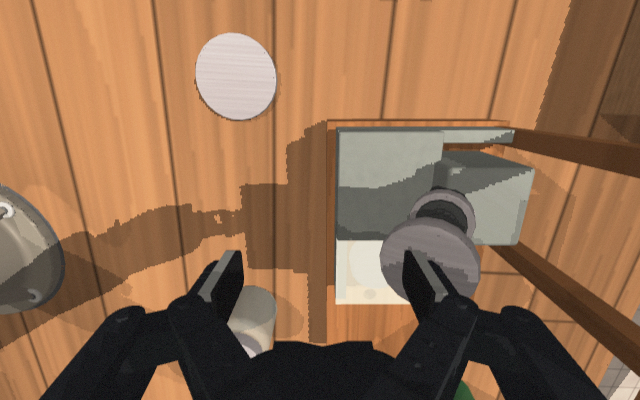

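View pics/s6.png

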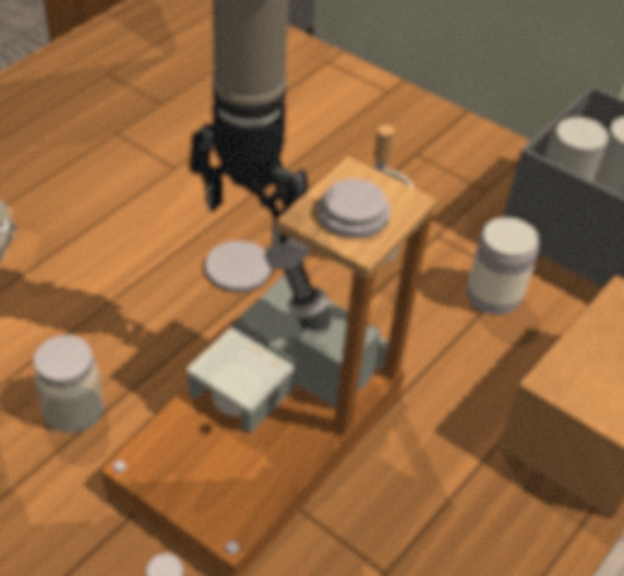

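Emit:
step_arm:
  rows:
    - [[1.9, 0.1, -3.5, 0, 85], [1.9, 0.1, -3.5, 0, 85], [1.9, 0.1, -3.5, 0, 85], [1.9, 0.1, -3.5, 0, 85], [1.9, 0.1, -3.5, 0, 85], [1.9, 0.1, -3.5, 0, 85]]

```text
clock: 13.48
position: [0.4758, 0.1351, 0.1828]
orientation: [[0.054, 0.001, 0.999], [-0.999, 0.0, 0.054], [-0.0, -1.0, 0.001]]
contact_force: [-2.7, -0.2, 7.2]
width: 0.0849
```

Emit:
step_arm:
  rows:
    - [[1.9, 0.1, -3.5, 0, 85], [1.9, 0.1, -3.5, 0, 85], [1.9, 0.1, -3.5, 0, 85], [1.9, 0.1, -3.5, 0, 85]]

```text
clock: 13.82
position: [0.4831, 0.1355, 0.1691]
orientation: [[0.054, 0.0, 0.999], [-0.999, -0.0, 0.054], [0.0, -1.0, 0.0]]
contact_force: [-4.3, -1.1, 10.9]
width: 0.0848
```

```bash
python3 - <<'E'
from h import *
p=r.grab_frame("wrist"); cv2.imwrite(f"pics/w7.png",p["frame"])
p=r.grab_frame("scene"); cv2.imwrite(f"pics/s7.png",cv2.resize(p["frame"][60:300,220:480],None,fx=2.4,fy=2.4))
E
```

```text
(no output)
```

View pics/w7.png

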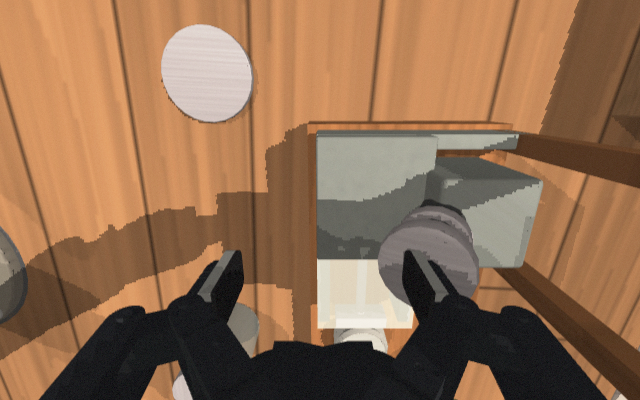

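View pics/s7.png

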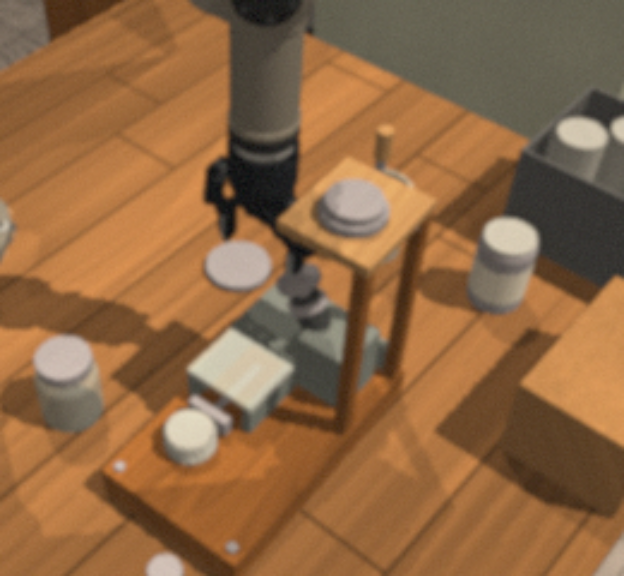

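Emit:
step_arm:
  rows:
    - [[1.4, 0.1, -2.6, 0, 85], [1.0, 0.1, -1.8, 0, 85], [0, 0, 0, 0, 85]]

```text
clock: 14.17
position: [0.4854, 0.1357, 0.1647]
orientation: [[0.054, 0.0, 0.999], [-0.999, -0.0, 0.054], [0.0, -1.0, 0.0]]
contact_force: [-5.0, -1.4, 10.1]
width: 0.0851
```

Emit:
step_arm:
  rows:
    - [[0.9, 0, -1.8, 0, 85], [0.5, 0, -0.9, 0, 85], [0, 0, 0, 0, 85]]

```text
clock: 14.42
position: [0.4867, 0.1357, 0.1623]
orientation: [[0.054, 0.0, 0.999], [-0.999, -0.0, 0.054], [0.0, -1.0, 0.0]]
contact_force: [-4.8, -1.3, 11.1]
width: 0.0852
```

Emit:
step_arm:
  rows:
    - [[0.9, 0, -1.8, 0, 85], [0, 0, 0, 0, 85]]

```text
clock: 14.58
position: [0.487, 0.1357, 0.1619]
orientation: [[0.054, -0.001, 0.999], [-0.999, -0.002, 0.054], [0.002, -1.0, -0.001]]
contact_force: [-10.5, -4.5, 20.3]
width: 0.0848
```

Emit:
step_arm:
  rows:
    - [[0.7, 0, -1.4, 0, 85], [0, 0, 0, 0, 85]]

```text
clock: 14.75
position: [0.4871, 0.1358, 0.1617]
orientation: [[0.055, -0.001, 0.999], [-0.999, -0.003, 0.055], [0.003, -1.0, -0.001]]
contact_force: [-14.2, -5.6, 28.1]
width: 0.0853
```

```bash
python3 - <<'E'
from h import *
p=r.grab_frame("scene"); w=cloud(p)
o=np.array([.5611,.0781,0]);a=np.radians(3.17);R=np.array([[np.cos(a),-np.sin(a),0],[np.sin(a),np.cos(a),0],[0,0,1]])
c=(w-o)@R
m=(c[...,2]>.068)&(c[...,2]<.084)&(c[...,1]<-.09)&(c[...,1]>-.19)&(abs(c[...,0]+.035)<.05)
q=c[m];print(len(q),cv2.minEnclosingCircle((q[:,:2]*1000).astype(np.float32)))
p=r.grab_frame("wrist"); w=cloud(p); c=(w-o)@R
m=(c[...,2]>.13)&(c[...,2]<.2)&(abs(c[...,1]-.06)<.03)&(c[...,0]>-.06)&(c[...,0]<.02)
q=c[m];print(len(q),q.min(0),q.max(0))
m=(c[...,2]>.068)&(c[...,2]<.084)&(c[...,1]<-.09)&(c[...,1]>-.19)&(abs(c[...,0]+.035)<.05)
q=c[m];print(len(q),cv2.minEnclosingCircle((q[:,:2]*1000).astype(np.float32)))
E
```

```text
414 ((-35.304683685302734, -127.64659118652344), 40.2772216796875)
7190 [-0.03978112  0.03463916  0.13001114] [0.01995877 0.08993834 0.19999528]
384 ((-33.62277603149414, -98.03179168701172), 27.47144317626953)
```

```bash
python3 - <<'E'
from h import *
p=r.grab_frame("scene"); w=cloud(p)
o=np.array([.5611,.0781,0]);a=np.radians(3.17);R=np.array([[np.cos(a),-np.sin(a),0],[np.sin(a),np.cos(a),0],[0,0,1]])
c=(w-o)@R
m=(c[...,2]>.070)&(c[...,2]<.084)&(c[...,1]<-.104)&(c[...,1]>-.19)&(abs(c[...,0]+.035)<.05)
q=c[m];print(len(q),cv2.minEnclosingCircle((q[:,:2]*1000).astype(np.float32)),q.min(0),q.max(0))
cv2.imwrite(f"pics/s8.png",cv2.resize(p["frame"][60:300,220:480],None,fx=2.4,fy=2.4))
print(r.state()["clock"])
E
```

```text
350 ((-34.83605194091797, -130.95849609375), 36.3571891784668) [-0.0610958  -0.16658933  0.070095  ] [-0.00414373 -0.10401559  0.07984466]
14.9
```

View pics/s8.png

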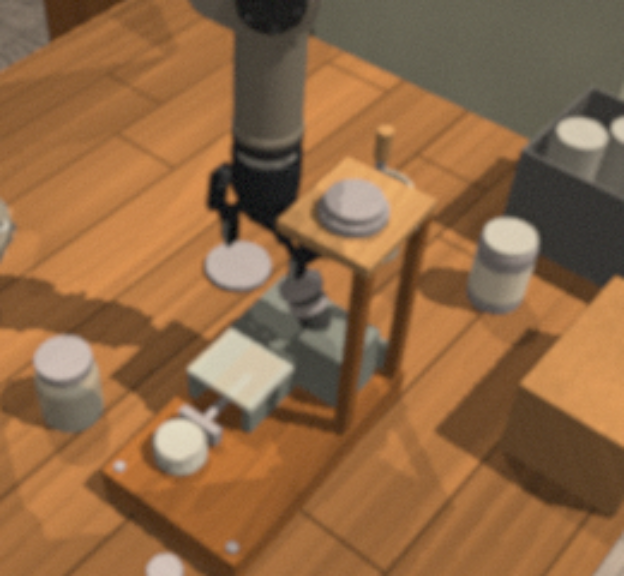

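Emit:
step_arm:
  rows:
    - [[-4, 0, 7.5, 0, 85], [-4, 0, 7.5, 0, 85], [-5, 0, 9.5, 0, 85], [-5, 0, 9.5, 0, 85], [-5, 0, 9.5, 0, 85], [-4, 0, 10, 0, 85], [0, 0, 20, 0, 85], [0, 0, 25, 0, 85]]

```text
clock: 15.57
position: [0.4598, 0.1347, 0.2558]
orientation: [[0.055, -0.004, 0.999], [-0.999, -0.001, 0.055], [0.001, -1.0, -0.004]]
contact_force: [0.8, -0.7, -0.0]
width: 0.0851
```

Emit:
step_arm:
  rows:
    - [[0, -24, 0, 0, 85], [0, -24, 0, 0, 85], [0, -24, 0, 0, 85], [0, -24, 0, 0, 85], [14, -24, 0, 0, 85], [18, -25, -8, 0, 85], [18, -25, -10, 0, 85], [20, -22, -10, 0, 85]]

```text
clock: 16.23
position: [0.5318, -0.059, 0.2281]
orientation: [[0.052, -0.0, 0.999], [-0.999, -0.001, 0.052], [0.001, -1.0, -0.0]]
contact_force: [0.1, -0.3, 0.2]
width: 0.0848
```

Emit:
step_arm:
  rows:
    - [[0, 0, 0, 0, 85], [0, 0, 0, 0, 85]]

```text
clock: 16.4
position: [0.5313, -0.0587, 0.2268]
orientation: [[0.05, -0.003, 0.999], [-0.999, 0.002, 0.05], [-0.002, -1.0, -0.003]]
contact_force: [0.9, 0.7, 0.2]
width: 0.0849
```

```bash
python3 - <<'E'
from h import *
s=r.state(); print(s["clock"],s["position"],s["q"])
p=r.grab_frame("wrist"); w=cloud(p); cv2.imwrite("pics/w9.png",p["frame"])
m=(w[...,2]>.068)&(w[...,2]<.084)&(abs(w[...,0]-.534)<.06)&(abs(w[...,1]+.06)<.045)
q=w[m];print(len(q),cv2.minEnclosingCircle((q[:,:2]*1000).astype(np.float32)),q.min(0),q.max(0))
p=r.grab_frame("top"); cv2.imwrite("pics/t9.png",p["frame"])
p=r.grab_frame("scene"); cv2.imwrite(f"pics/s9.png",cv2.resize(p["frame"][60:300,220:480],None,fx=2.4,fy=2.4))
w=cloud(p)
m=(w[...,2]>.068)&(w[...,2]<.084)&(abs(w[...,0]-.534)<.06)&(abs(w[...,1]+.06)<.045)
q=w[m];print(len(q),cv2.minEnclosingCircle((q[:,:2]*1000).astype(np.float32)),q.min(0),q.max(0))
E
```

```text
16.4 [ 0.53125531 -0.05865718  0.22679929] [ 0.78194234  0.44610456 -0.98996469  1.53206991  0.37433386  1.37018376
 -0.18904366]
2197 ((536.0719604492188, -55.723960876464844), 29.84683609008789) [ 0.5070074  -0.08528049  0.07040066] [ 0.56554828 -0.02620715  0.0784431 ]
327 ((535.6317138671875, -61.6701774597168), 29.840425491333008) [ 0.50834877 -0.08950269  0.06912422] [ 0.56320024 -0.03327849  0.07949158]
```

View pics/w9.png

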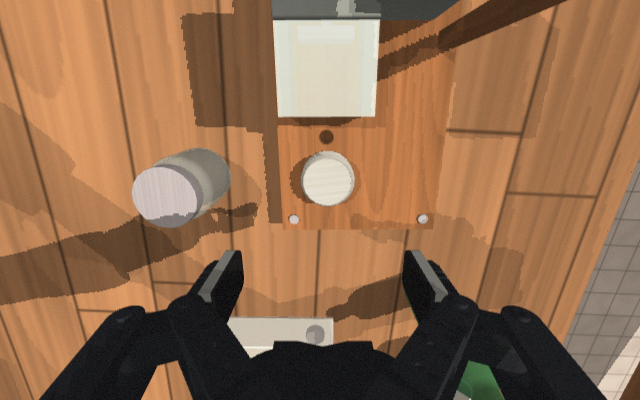

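View pics/s9.png

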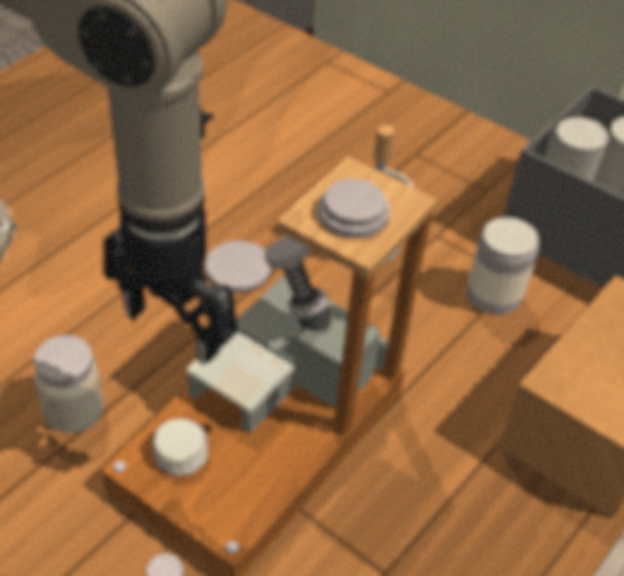

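Emit:
step_arm:
  rows:
    - [[4, -1, -22, 0, 85], [0, 0, -25, 0, 85], [0, 0, -25, 0, 85], [0, 0, -25, 0, 85], [0, 0, -25, 0, 85], [0, 0, -20, 0, 85], [0, 0, -10, 0, 85], [0, 0, 0, 0, 85]]

```text
clock: 17.22
position: [0.5334, -0.0569, 0.0751]
orientation: [[0.056, -0.004, 0.998], [-0.998, 0.0, 0.056], [-0.0, -1.0, -0.004]]
contact_force: [-0.5, -0.0, 1.1]
width: 0.085
```

```bash
python3 - <<'E'
from h import *
s=r.state(); print(s["position"])
p=r.grab_frame("wrist"); w=cloud(p); cv2.imwrite("pics/w10.png",p["frame"])
m=(w[...,2]>.068)&(w[...,2]<.084)&(abs(w[...,0]-.534)<.04)&(abs(w[...,1]+.06)<.045)
q=w[m];print(len(q),cv2.minEnclosingCircle((q[:,:2]*1000).astype(np.float32)),q.min(0),q.max(0))
E
```

```text
[ 0.53341965 -0.05693188  0.07505675]
7062 ((537.5665893554688, -57.932987213134766), 29.83940887451172) [ 0.50803212 -0.08524033  0.0714451 ] [ 0.56713507 -0.0283448   0.07910891]
```

View pics/w10.png

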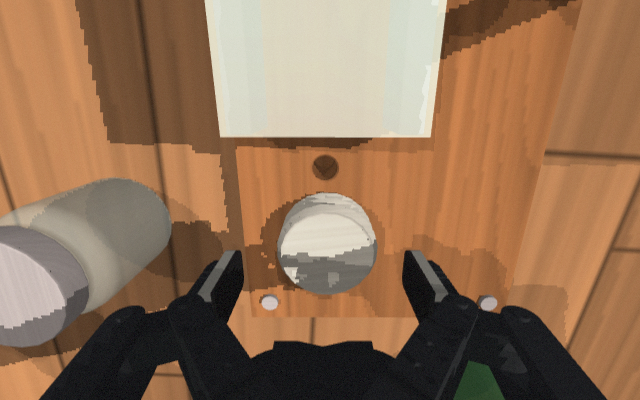

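Emit:
step_arm:
  rows:
    - [[2, -2, -10, 0, 85], [0, 0, -10, 0, 85], [0, 0, -8, 0, 85], [0, 0, -2, 0, 85], [0, 0, 0, 0, 85]]

```text
clock: 17.68
position: [0.5367, -0.0598, 0.0456]
orientation: [[0.054, -0.002, 0.999], [-0.999, 0.0, 0.054], [-0.0, -1.0, -0.002]]
contact_force: [0.4, 0.1, -0.6]
width: 0.0851
```

Emit:
step_arm:
  rows:
    - [[0, 0, 0, 0, 50], [0, 0, 0, 0, 50], [0, 0, 0, 0, 50], [0, 0, 0, 0, 50], [0, 0, 0, 0, 50], [0, 0, 0, 0, 50]]
  grip_force: 25

```text
clock: 18.18
position: [0.538, -0.0596, 0.0471]
orientation: [[0.054, 0.001, 0.999], [-0.999, -0.0, 0.054], [0.0, -1.0, 0.001]]
contact_force: [-0.2, 0.7, 4.4]
width: 0.0593
```

Emit:
step_arm:
  rows:
    - [[0, 0, 10, 0, 50], [0, 0, 20, 0, 50], [0, 0, 25, 0, 50], [0, 0, 25, 0, 50], [0, 0, 25, 0, 50], [0, 0, 20, 0, 50], [-6, -15, 10, 0, 50], [-6, -20, 0, 0, 50]]

```text
clock: 18.85
position: [0.5273, -0.0919, 0.1853]
orientation: [[0.059, 0.006, 0.998], [-0.998, 0.001, 0.059], [-0.0, -1.0, 0.006]]
contact_force: [-0.6, 0.1, -0.7]
width: 0.059
```

Emit:
step_arm:
  rows:
    - [[-6, -24, 0, 0, 50], [-6, -24, 0, 0, 50], [-6, -24, 0, 0, 50], [-6, -24, 0, 0, 50], [-6, -24, 0, 0, 50], [-6, -24, 0, 0, 50], [-6, -24, 0, 0, 50], [-6, -24, 0, 0, 50]]

```text
clock: 19.52
position: [0.4766, -0.2878, 0.1818]
orientation: [[0.054, -0.0, 0.999], [-0.999, -0.0, 0.054], [0.0, -1.0, -0.0]]
contact_force: [0.6, 0.2, -0.5]
width: 0.0592
```

Emit:
step_arm:
  rows:
    - [[-7, -24, 0, 0, 50], [-7, -24, 0, 0, 50], [-7, -22, 0, 0, 50], [-6, -20, 0, 0, 50], [0, -14, 0, 0, 50], [0, 0, 0, 0, 50], [0, 0, 0, 0, 50]]

```text
clock: 20.1
position: [0.4499, -0.3907, 0.1814]
orientation: [[0.052, -0.0, 0.999], [-0.999, 0.001, 0.052], [-0.001, -1.0, -0.0]]
contact_force: [0.4, 0.3, -0.4]
width: 0.0591
```

```bash
python3 - <<'E'
from h import *
s=r.state(); print(s["clock"],s["position"],s["width"],s["q"])
p=r.grab_frame("wrist"); cv2.imwrite("pics/w11.png",p["frame"])
p=r.grab_frame("scene"); cv2.imwrite("pics/s11.png",p["frame"])
w=cloud(p)
m=(w[...,2]>.05)&(w[...,2]<.067)&(abs(w[...,0]-.472)<.12)&(abs(w[...,1]+.39)<.11)
q=w[m];print(len(q),cv2.minAreaRect((q[:,:2]*1000).astype(np.float32)))
E
```

```text
20.1 [ 0.44994959 -0.39073181  0.18138011] 0.059140615515322854 [ 1.25888463  0.59072989 -0.90105479  1.43354526  0.46394961  1.3404985
  0.3880311 ]
745 ((472.2688903808594, -390.1097412109375), (182.68711853027344, 160.59861755371094), 2.2681565284729004)
```

View pics/w11.png

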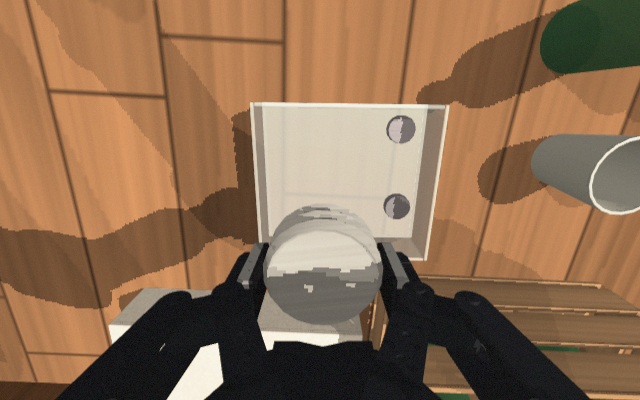

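View pics/s11.png

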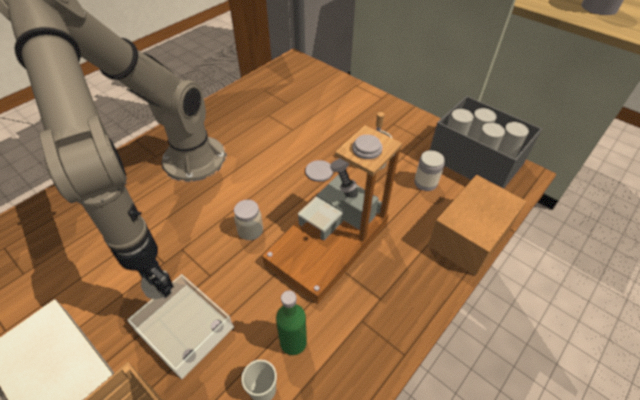

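Emit:
step_arm:
  rows:
    - [[0, 0, -20, 0, 50], [0, 0, -25, 0, 50], [0, 0, -25, 0, 50], [0, 0, -25, 0, 50], [0, 0, -25, 0, 50], [0, 0, -20, 0, 50], [0, 0, -14, 0, 50], [0, 0, 0, 0, 50]]

```text
clock: 20.87
position: [0.4487, -0.3879, 0.0246]
orientation: [[0.057, -0.005, 0.998], [-0.998, 0.004, 0.057], [-0.004, -1.0, -0.005]]
contact_force: [-0.3, 0.2, -0.0]
width: 0.0591
```

Emit:
step_arm:
  rows:
    - [[0, 0, -6, 0, 50], [0, 0, -5, 0, 50], [0, 0, -3, 0, 50], [0, 0, 0, 0, 50]]

```text
clock: 21.2
position: [0.4506, -0.3908, 0.0138]
orientation: [[0.054, 0.0, 0.999], [-0.999, -0.0, 0.054], [0.0, -1.0, 0.0]]
contact_force: [-1.2, -0.6, -0.5]
width: 0.0595
```

Emit:
step_arm:
  rows:
    - [[0, 0, -4, 0, 50], [0, 0, 0, 0, 50], [0, 0, 0, 0, 70], [0, 0, 0, 0, 70], [0, 0, 0, 0, 70], [0, 0, 8, 0, 70], [0, 0, 20, 0, 70], [0, 0, 25, 0, 70]]

```text
clock: 21.87
position: [0.449, -0.3899, 0.0619]
orientation: [[0.054, -0.003, 0.999], [-0.999, 0.003, 0.054], [-0.003, -1.0, -0.003]]
contact_force: [0.6, -0.1, 0.3]
width: 0.0698
```

Emit:
step_arm:
  rows:
    - [[0, 0, 25, 0, 70], [0, 0, 30, 0, 70], [0, 0, 30, 0, 70], [0, 0, 30, 0, 70], [-10, 0, 30, 0, 70], [-15, 0, 20, 0, 70], [-15, 0, 0, 0, 70], [0, 0, 0, 0, 70]]

```text
clock: 22.53
position: [0.4088, -0.3921, 0.23]
orientation: [[0.051, 0.0, 0.999], [-0.999, -0.004, 0.051], [0.004, -1.0, -0.0]]
contact_force: [-0.1, 0.1, -0.6]
width: 0.0698
```

```bash
python3 - <<'E'
from h import *
s=r.state(); print(s["clock"],s["position"],s["width"],s["contact_force"],s["joint_vel"])
p=r.grab_frame("wrist"); cv2.imwrite("pics/w12.png",p["frame"])
p=r.grab_frame("scene"); cv2.imwrite("pics/s12.png",p["frame"])
w=cloud(p)
m=(w[...,2]>.05)&(w[...,2]<.067)&(abs(w[...,0]-.472)<.12)&(abs(w[...,1]+.39)<.11)
q=w[m];print(len(q),cv2.minAreaRect((q[:,:2]*1000).astype(np.float32)))
p=r.grab_frame("top"); w=cloud(p); cv2.imwrite("pics/t12.png",p["frame"])
m=(w[...,2]>.09)&(w[...,2]<.109)&(abs(w[...,0]-.473)<.06)&(abs(w[...,1]-.394)<.06)
q=w[m]; print(len(q),cv2.minEnclosingCircle((q[:,:2]*1000).astype(np.float32)))
m=(w[...,2]>.11)&(abs(w[...,0]-.473)<.15)&(abs(w[...,1]-.394)<.1)&(w[...,2]<.22)&(w[...,0]<.57)
q=w[m]; print(len(q),q.min(0),q.max(0),q[q[:,2].argmax()])
m=(w[...,2]>.19)&(w[...,2]<.24)&(abs(w[...,0]-.517)<.04)&(abs(w[...,1]-.136)<.04)
q=w[m]; print("plunger head",q.mean(0))
E
```

```text
22.5333 [ 0.40878668 -0.39205315  0.23001251] 0.06979689855092812 [-0.13637945  0.11447662 -0.64043831] [-0.03471145  0.05161737  0.01919649  0.01462331  0.00798089 -0.03255965
 -0.02939098]
821 ((471.9230041503906, -390.1974182128906), (183.29257202148438, 160.47708129882812), 2.349778413772583)
274 ((472.8094177246094, 394.4559326171875), 45.35954666137695)
143 [0.46001188 0.3780151  0.11047474] [0.480484   0.39893165 0.21057095] [0.46459559 0.38953282 0.21057095]
plunger head [0.51923547 0.13548741 0.21775436]
```

View pics/w12.png

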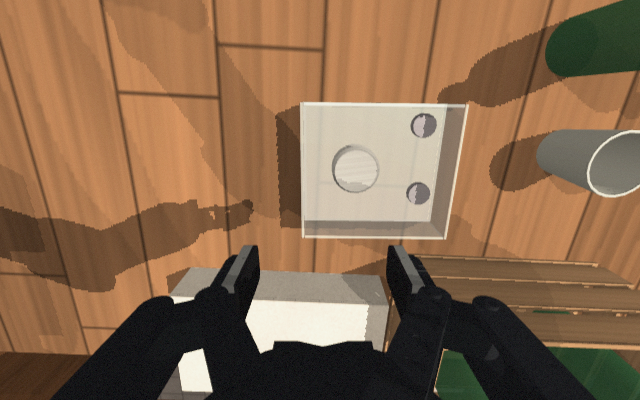

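View pics/t12.png

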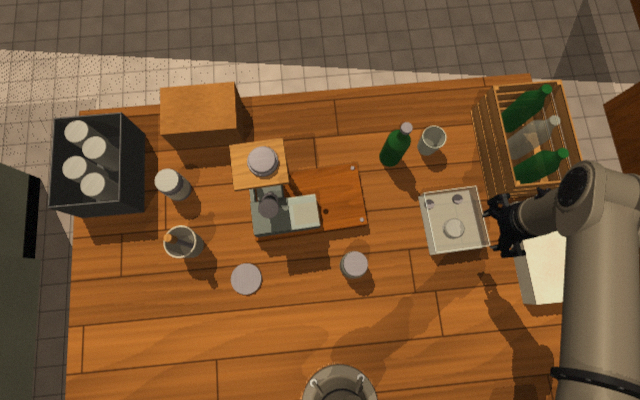

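```bash
python3 - <<'E'
from h import *
r.close_job(); print("ok", r.state()["clock"])
E
```

```text
the job is handed in; nothing more can be done
the job is handed in; nothing more can be done
```

The job is done and handed in after about 23 s. `close_job` gives no verdict, so the outcome rests on my own last checks.

**What I did**
- I pulled the gate pin and let it go upright in the crock.
- The moves allow only a turn about the vertical, so I could not tilt the tool. I pressed the plunger with one fully open finger, moving along the plunger's axis. At the end of the stroke the force rose from about 12 N to about 31 N, which I took as the stop. The can lay at about y -137 mm in the crusher's frame.
- I let the plunger rise, then gripped the can on the apron and released it in the free half of the clear box.

**Last checks**
- **Can:** it lies flat inside the box, clear of the bottle caps, and the gripper is open well above it.
- **Pin:** it is in the crock, nearly upright, with its top at about 0.21 m. I did not measure the foot height directly; that top height is consistent with a foot on the crock floor.
- **Crock and box:** both are upright and within about 1 mm of their starts.
- **Plunger:** its head is back at its rest height.
- **Other containers:** all look undisturbed in the top view; I did not measure them.

No check failed. The only disagreement was the can's position on the apron: the wrist and scene cameras differed by about 6 mm. I used a value in between and refined it from closer up before gripping.

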